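# Set the length stop in its hidden notch

## Task

Take the length stop by its wooden grip, lower its foot through the open window at the end of the covered stop track until it rests on the rails inside, and slide it along the slot with light downward pressure until the foot drops into the notch hidden under the cover. Leave it there, let go, upright and fully down in the notch. Be gentle, since pressing or shoving with more than about 25 N marks the rails, and leave the bowl, the jar and the mallet where they are.

Things in the scene. Friction and masses are not known exactly. Their poses are not given: they have to be found in the camera images.
- stop_center (a point): Length stop: loose tool standing upright, 108 mm tall, 0.12 to 0.18 kg. This point: on its axis, 54 mm above the soles. A square wooden grip, 26 x 26 mm, faces square to its x and y, spans 64 to 108 mm above the soles (take it from above, near 88 mm). The grip is sprung: see body stop. A round steel shank, 8 mm in diameter, joins it to the foot. z up; half a turn about z changes nothing.
- stop_foot (a point): Middle of the underside of the stop's foot, level with its soles; axes as stop_center. The foot is a bridge 60 mm along x, 20 mm along y, 19 mm high: a 6 mm bar on two legs, one at each x end, each 8.5 mm wide (x), 20 mm long (y), 13 mm high.
- stop: The whole length stop; origin and axes as stop_foot. Its wooden grip is sprung: pushed down against a resting foot it slides down the shank by up to 12 mm, starting at about 2 N and adding 0.6 N for each mm (about 9 N at the full 12 mm); beyond that it is solid. Lifted, the foot hangs at full length, and the spring drives the foot down into the notch.
- track: Stop track: fixed rigid green iron housing with a dark flat cover, 90 mm (x) by 240 mm (y), 54 mm high; origin at the centre of its underside, z up. An 11 mm wide slot runs through the 12 mm cover along y at x = 0. Inside, the foot's soles ride on level rails 20 mm above the bench (34 mm below the cover's top), the foot clearing the cover by 3 mm; only an unbroken middle rib shows through the slot.
- track_window (a point): Middle of the window, at the cover's top (track x = 0, y = 83, z = 54 mm). The window is an opening 68 mm (x) by 30 mm (y) in the cover, where the slot begins; the foot passes straight down through it, onto the rails, when its x lies along the track's x (either way round).
- track_slot_end (a point): Closed end of the slot, at the cover's top (track x = 0, y = -70, z = 54 mm). Between here and the window, out of sight under the cover, both rails are cut by one square-edged notch 24.5 mm long (y) and 10 mm deep, into which the foot drops. Its middle lies anywhere from track y = -44 to 16 mm, different each time, and is not given.
- bowl: A turned wooden bowl, 120 mm across and 50 mm high, origin at the centre of its underside; to be left alone.
- wax_tin: A small amber glass jar with a steel cap, 70 mm across and 60 mm high, origin at the centre of its underside; to be left alone.
- mallet: A turned wooden mallet standing on its head, 84 mm across and 225 mm tall, origin at the centre of its underside; to be left alone.
There are look-alikes about, which are no part of the job. What is shaped like the stop but blue or purple is not meant.

How it is judged:
By the outcome, as a careful person would: the job done as asked, in the order asked, and still so for the second after the job is handed in, with the robot touching nothing.
It also fails if it takes over 54 s, if anything falls off the work surface, if the arm or the gripper's body presses on something with over 40 N, if the wrist force passes 120 N, or if a joint passes its speed limit or range.

## Robot

A 6-joint arm with a two-finger parallel gripper is mounted at the origin on the work surface. World frame = base frame: x ahead of the robot, y to its left, z up, the work surface at z = 0. Lengths are in m, angles in rad, forces in N, time in s.
With the tool pointing down it reaches from about 0.35 to 0.85 m from the base axis. Payload 8.1 kg.
Tool frame: the origin (TCP) lies on the mounting face of the last link; the fingertips stand 186 mm ahead of it and the grasp point (between the pads) lies 167 mm ahead of it; z points along the fingers, y is the line along which they close (so a half turn about z gives the same grasp; the last joint's range is limited). The gripper opens to 93 mm and grips with 3 to 60 N. Pads are 15 mm wide; open, the fingers measure 128 mm over their backs; the gripper's body (75 mm by 188 mm) begins 65 mm behind the grasp point.
Start: joints at [1.169, 0.13, 1.488, -0, 1.523, -0.085], TCP at [0.187, 0.57, 0.405] pointing down, gripper open.
Joint ranges: [-2.96, 2.96], [-0.89, 2.26], [0.02, 2.5], [-1.34, 4.48], [0, 2.73], [-2.66, 2.66]. Speed limits (rad/s): [2.39, 2.39, 2.79, 3.14, 3.14, 3.14].

## Interface

Orientations are given as a rotation vector (axis times angle).
In Python, from plant import read_state, read_camera, camera_params, close_job gives the robot as it stands. The module is installed in compiled form; this text tells all that it offers.
- The arm moves only by the tool servo_tool, never from a script. Its argument "increments" is a list of rows, each an object with "slide": the shift along the tool's x, y, z in mm, a list of three; "dr": the turn, a rotation vector about the tool's x, y, z in rad, a list of three; "jaw": the closure, from 0 (fully open) to 1 (shut). In form: [{"slide": [x, y, z], "dr": [ax, ay, az], "jaw": jaw}, ...]. A call has 1 to 20 rows; each row is the pose to reach, as a shift and turn from the pose commanded when the call began, along the tool's axes at that moment; what a row does not reach only later rows make up. A row lasts 1/10 s, in which the tool goes at most 50 mm and 8.59 degrees, less where a joint would pass 70% of its speed; a pose out of reach is approached as far as the arm can. A call with a gripper value outside its range is refused whole. The fingers move at their own pace and stop on an object; "force" is the grip in N (left out, the last holds). Time passes only in rows, so rows that repeat a pose let the fingers close. It gives the time, the measured TCP pose, the force, the opening and the grip force at its end, in the units of the state.
- read_state(): the state, without advancing time (a new reading comes with each control period).
- read_camera(name): name is "scene" or "side" or "wrist"; returns (picture, depth): 384x512x3 uint8, red, green, blue; 384x512 float32, m along the optical axis (not along the pixel's ray), 0 where there is no reading.
- camera_params(name): a dict with "fx", "fy", "cx", "cy" (pixels), "k1" (the pictures are not rectified: a ray, as slopes to the right and down, at radius r is drawn at 1 + k1 r^2 times it, then the intrinsics apply), "rvec" (rotation vector, rad) and "tvec" (3), from world to camera coordinates, as OpenCV has them. Camera axes: x right, y down, z forward; pixel columns grow to the right and rows downward; lengths in m; the calibration is good to about 2 mm. A picture is of the moment at which its call begins: read the wrist's pose just before it. camera_params takes no time and is no camera call; for the wrist camera it gives the pose at the moment of the call.
- close_job(): hands the job in; it is judged then, once.
The state is a dict: "t": time; "q": joint angles; "dq": joint speeds; "joint_torque": joint torques, N m; "tool_pos": TCP position; "orientation": TCP orientation; "force": force on the tool from outside, world axes, zero at the start; "wrist_torque": the same for the moment, N m; "opening": finger opening in m; "gripper_force": force on a finger pad.
Only numpy, scipy, OpenCV 4.12 (cv2) and the standard library are available. Lean on these libraries where they do the work, as an engineer would, in place of code of your own. Each camera call takes 0.05 s, during which the arm holds its last target. There are 200 camera calls.

## Working session

There is one attempt and no reset: what is moved stays moved. The work goes in short steps, Python scripts to look and compute and a tool call to move; the robot and the scene stay as the last step left them, time stands still between calls to the robot, and variables do not carry over. Pictures are saved under pics/ and viewed, at most 10 in all, crops included, and the job is handed in when it is done.

Besides the shell and the picture viewer there is one more tool, called in YAML: its name, and indented under it one key for each argument. servo_tool: Moves the arm, as the interface text tells. Its arguments: {"type":"object","properties":{"increments":{"type":"array"},"force":{"type":"number"}},"required":["increments"]}

```bash
mkdir -p pics
python3 - <<'E'
from plant import *
import cv2,numpy as np
s=read_state();print(s)
a=[]
for n in("scene","side","wrist"):
    p=camera_params(n);im,d=read_camera(n);np.savez(f"{n}0.npz",im=im,d=d,**p);a.append(im);print(n,p)
cv2.imwrite("pics/a.png",a[0][:,:,::-1])
cv2.imwrite("pics/b.png",cv2.resize(np.hstack(a[1:]),(800,300))[:,:,::-1])
E
```

```text
{'t': 0.0, 'q': array([ 1.16863660e+00,  1.31149975e-01,  1.48929162e+00, -2.52395303e-05,
        1.52303671e+00, -8.54240807e-02]), 'dq': array([-0.00182409, -0.0010615 , -0.00137263,  0.00089222,  0.00060272,
        0.00119657]), 'joint_torque': array([ 2.15310662e-03, -5.59854162e+01, -4.91758919e+01,  7.72890123e-02,
        3.49329296e-02, -1.57227287e-04]), 'tool_pos': array([0.18678188, 0.569932  , 0.40368706]), 'orientation': array([-4.95380070e-01, -3.10185246e+00,  2.88354258e-03]), 'force': array([ 0.97038105,  0.49449828, -0.24552451]), 'wrist_torque': array([-0.01081491, -0.03452354, -0.00075163]), 'gripper_force': 0.0, 'opening': 0.09293564435455241}
scene {'fx': 444.50492441770933, 'fy': 444.50492441770933, 'cx': 254.51941595638854, 'cy': 189.56403492263107, 'k1': -0.034444492015479215, 'rvec': array([ 1.99935311,  1.04030001, -0.54271855]), 'tvec': array([-0.30888143, -0.24542748,  1.67341195])}
side {'fx': 417.46187866830854, 'fy': 417.46187866830854, 'cx': 253.72583185905097, 'cy': 196.1578032750946, 'k1': -0.05544939547140121, 'rvec': array([ 2.11358941, -0.20758158,  0.11547948]), 'tvec': array([-0.59048555,  0.10147499,  1.06128867])}
wrist {'fx': 305.83693929087644, 'fy': 305.83693929087644, 'cx': 251.54210295213068, 'cy': 191.5822978120004, 'k1': -0.04879248599228375, 'rvec': array([-2.38142136, -1.72330219, -0.20510753]), 'tvec': array([-0.59791751, -0.02635522,  0.38955835])}
```

View pics/a.png

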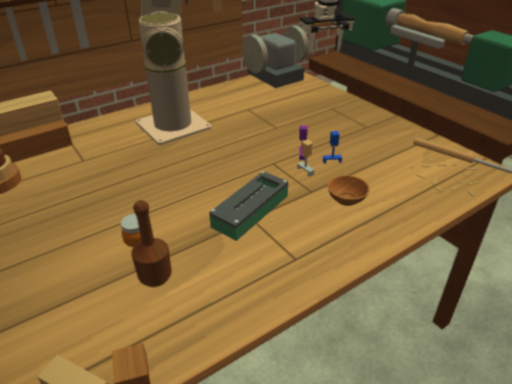

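View pics/b.png

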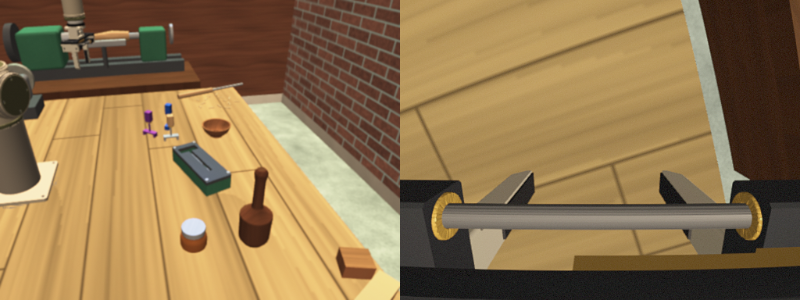

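The scene view shows the stop (tan grip, about (307,147), foot (306,167)), with the purple and blue look-alikes behind it. The track runs from (225,220) to (270,185), and its window end is probably near (268,182). The side view agrees: stop near (169,115) scaled, track at (200,165).

```bash
cat > h.py <<'E'
import numpy as np,cv2
from scipy.spatial.transform import Rotation as R
def ray(p,uv):
    uv=np.asarray(uv,float).reshape(-1,1,2)
    K=np.array([[p['fx'],0,p['cx']],[0,p['fy'],p['cy']],[0,0,1]])
    x=cv2.undistortPoints(uv,K,np.array([float(p['k1']),0,0,0]),None,None,None) if 0 else cv2.undistortPointsIter(uv,K,np.array([float(p['k1']),0,0,0]),None,None,(3,50,1e-9))
    return np.c_[x.reshape(-1,2),np.ones(len(uv))]
def world(p,uv,z):   # z depth
    c=ray(p,uv)*np.asarray(z,float).reshape(-1,1)
    return (c-np.ravel(p['tvec']))@R.from_rotvec(np.ravel(p['rvec'])).as_matrix()
def plane(p,uv,h):   # intersect ray with world z=h
    Rm=R.from_rotvec(np.ravel(p['rvec'])).as_matrix();o=-Rm.T@np.ravel(p['tvec']);d=ray(p,uv)@Rm
    return o+d*((h-o[2])/d[:,2])[:,None]
def cloud(p,d):
    v,u=np.mgrid[:d.shape[0],:d.shape[1]]
    return world(p,np.c_[u.ravel(),v.ravel()],d.ravel()).reshape(*d.shape,3)
E
python3 - <<'E'
from h import *
for n,pts in(("scene",dict(grip=(307,146),foot=(306,167),purple=(303,131),blue=(335,136),tA=(225,222),win=(268,181),trk=(250,203),bowl=(348,185),mal=(150,260),jar=(130,225))),("side",dict(grip=(216,139),foot=(218,173),trk=(255,215),bowl=(276,163),jar=(248,290),mal=(327,285)))):
    f=dict(np.load(n+"0.npz"));C=cloud(f,f['d'])
    for k,(u,v) in pts.items(): print(n,k,C[v,u].round(3),f['im'][v,u])
E
```

```text
scene grip [0.543 0.193 0.099] [105  76  44]
scene foot [0.541 0.197 0.021] [145 152 133]
scene purple [0.461 0.246 0.097] [57 22 57]
scene blue [0.549 0.302 0.101] [15 38 72]
scene tA [ 0.646 -0.163  0.044] [40 40 34]
scene win [0.559 0.037 0.042] [37 45 34]
scene trk [ 0.626 -0.072  0.053] [79 85 76]
scene bowl [0.69  0.233 0.023] [119  70  34]
scene mal [ 0.71  -0.392  0.092] [95 53 26]
scene jar [ 0.531 -0.373  0.058] [159 168 146]
side grip [0.536 0.292 0.095] [ 24  49 102]
side foot [0.528 0.198 0.021] [172 174 168]
side trk [ 0.585 -0.102  0.055] [101 109 118]
side bowl [0.724 0.238 0.017] [165  97  56]
side jar [ 0.519 -0.362  0.06 ] [221 229 241]
side mal [ 0.659 -0.414  0.095] [112  60  36]
```

Run:
```python
from h import *
from plant import *
s=read_state();T=R.from_rotvec(s['orientation']).as_matrix();print(T.round(3))
p=camera_params("wrist");Rm=R.from_rotvec(p['rvec']).as_matrix();o=-Rm.T@p['tvec'];print("cam",o,"in tool",T.T@(o-s['tool_pos']),"axis in tool",T.T@Rm[2],"right in tool",T.T@Rm[0])
```

```text
[[-0.95   0.312 -0.001]
 [ 0.312  0.95  -0.001]
 [ 0.    -0.001 -1.   ]]
cam [0.12385086 0.58949678 0.38373591] in tool [ 0.06591056 -0.001049    0.02021276] axis in tool [-2.37283487e-01 -4.87294936e-04  9.71440327e-01] right in tool [-1.39114131e-03  9.99999019e-01  1.61821156e-04]
```

servo_tool:
  increments:
    - {"slide": [-25, -13, -1], "dr": [0, 0, 0], "jaw": 0}
    - {"slide": [-65, -34, -3], "dr": [0, 0, 0], "jaw": 0}
    - {"slide": [-108, -57, -5], "dr": [0, 0, 0], "jaw": 0}
    - {"slide": [-151, -80, -6], "dr": [0, 0, 0], "jaw": 0}
    - {"slide": [-194, -103, -8], "dr": [0, 0, 0], "jaw": 0}
    - {"slide": [-237, -125, -10], "dr": [0, 0, 0], "jaw": 0}
    - {"slide": [-280, -148, -12], "dr": [0, 0, 0], "jaw": 0}
    - {"slide": [-323, -171, -13], "dr": [0, 0, 0], "jaw": 0}
    - {"slide": [-366, -193, -15], "dr": [0, 0, 0], "jaw": 0}
    - {"slide": [-409, -216, -17], "dr": [0, 0, 0], "jaw": 0}
    - {"slide": [-452, -239, -19], "dr": [0, 0, 0], "jaw": 0}
    - {"slide": [-495, -262, -20], "dr": [0, 0, 0], "jaw": 0}
    - {"slide": [-538, -284, -22], "dr": [0, 0, 0], "jaw": 0}
    - {"slide": [-577, -305, -24], "dr": [0, 0, 0], "jaw": 0}
    - {"slide": [-602, -318, -25], "dr": [0, 0, 0], "jaw": 0}
    - {"slide": [-602, -318, -25], "dr": [0, 0, 0], "jaw": 0}
    - {"slide": [-602, -318, -25], "dr": [0, 0, 0], "jaw": 0}

```text
t: 1.85
tool_pos: [0.6599, 0.08, 0.4289]
orientation: [-0.497, -3.1, -0.0]
force: [0.1, -0.4, 1.1]
opening: 0.0931
gripper_force: 0.0
```

Run:
```python
from plant import *
import cv2,numpy as np
s=read_state();print(s['t'],s['tool_pos'],s['orientation'],s['dq'].round(3))
p=camera_params("wrist");im,d=read_camera("wrist");np.savez("wrist1.npz",im=im,d=d,pos=s['tool_pos'],ori=s['orientation'],**p)
cv2.imwrite("pics/c.png",cv2.resize(im,(800,600),interpolation=cv2.INTER_CUBIC)[:,:,::-1])
```

```text
1.85 [0.65994538 0.07999825 0.42885414] [-4.97311128e-01 -3.10038764e+00 -6.39134508e-05] [ 0.03  -0.024  0.019  0.003 -0.001  0.002]
```

View pics/c.png

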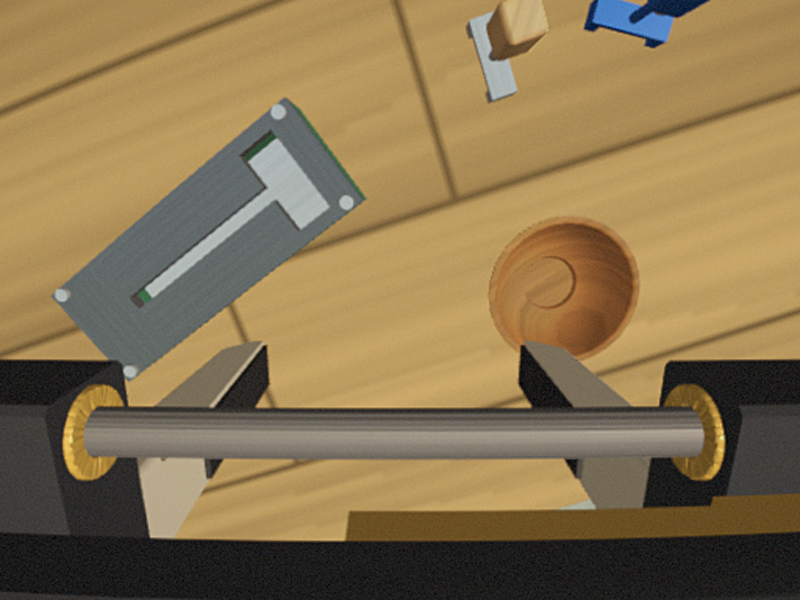

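The wrist view shows the track cover with corners at (287,97), (366,198), (130,380) and (53,296), and the window at about (287,182). The stop's foot bar runs (478,25)–(503,98) with the tan grip at (522,25). Next I fit poses from the depth.

```bash
cat > fit.py <<'E'
from h import *
import sys
def rect(P): 
    c,wh,a=cv2.minAreaRect((P[:,:2]*1000).astype(np.float32));return np.round(c,1),np.round(wh,1),round(a,2)
if __name__=="__main__":
    f=dict(np.load("wrist1.npz"));C=cloud(f,f['d']);im=f['im'].astype(int);v,u=np.mgrid[:384,:512];sat=im.max(2)-im.min(2)
    m=(C[...,2]>.047)&(C[...,2]<.062)&(u<245)&(v<250)&(f['d']>.2);P=C[m];print("cover",m.sum(),np.median(P[:,2]),rect(P))
    cor=plane(f,np.array([(287,97),(366,198),(130,380),(53,296)])*.64-.18,.054);print(cor.round(4))
    wn=plane(f,np.array([(275,133),(329,207),(302,230),(240,157)])*.64-.18,.054);print("win",wn.round(4),wn.mean(0))
    se=plane(f,np.array([[137,299]])*.64-.18,.054);print("slotend",se)
    m=(sat<35)&(u>290)&(u<340)&(v<70)&(f['d']>.2);P=C[m];print("foot",m.sum(),np.median(P[:,2]),rect(P))
    m=(u>300)&(u<360)&(v<45)&(C[...,2]>.102)&(f['d']>.2);P=C[m];print("grip",m.sum(),np.median(P[:,2]),rect(P),np.c_[u[m],v[m]].min(0),np.c_[u[m],v[m]].max(0))
E
python3 fit.py
```

```text
cover 12797 0.0538636100030382 (array([595.9, -53.6]), array([ 91.2, 241.1]), 18.36)
[[ 0.5167  0.0477  0.054 ]
 [ 0.6001  0.0775  0.054 ]
 [ 0.6753 -0.1513  0.054 ]
 [ 0.5922 -0.1796  0.054 ]]
win [[0.5366 0.0309 0.054 ]
 [0.5977 0.0497 0.054 ]
 [0.6071 0.025  0.054 ]
 [0.5439 0.001  0.054 ]] [0.5713448 0.0266462 0.054    ]
slotend [[ 0.6158294  -0.11597696  0.054     ]]
foot 784 0.018845520338497256 (array([527.8, 201.5]), array([65.9, 27. ]), 5.92)
grip 774 0.10741546625813826 (array([530.5, 201.2]), array([25.5, 26.3]), 0.29) [318   0] [350  29]
```

servo_tool:
  increments:
    - {"slide": [32, 15, 11], "dr": [0, 0, -0.07], "jaw": 0.3}
    - {"slide": [64, 30, 22], "dr": [0, 0, -0.14], "jaw": 0.3}
    - {"slide": [96, 45, 33], "dr": [0, 0, -0.21], "jaw": 0.3}
    - {"slide": [128, 60, 44], "dr": [0, 0, -0.28], "jaw": 0.3}
    - {"slide": [161, 75, 54], "dr": [0, 0, -0.35], "jaw": 0.3}
    - {"slide": [161, 75, 54], "dr": [0, 0, -0.35], "jaw": 0.3}
    - {"slide": [161, 75, 54], "dr": [0, 0, -0.35], "jaw": 0.3}

```text
t: 2.6
tool_pos: [0.5289, 0.2032, 0.3759]
orientation: [-0.056, 3.141, -0.0]
force: [0.8, -0.0, 0.7]
opening: 0.0651
gripper_force: 0.0
```

Run:
```python
from plant import *
from fit import *
s=read_state();print(s['t'],s['tool_pos'],s['orientation'],s['opening'])
p=camera_params("wrist");im,d=read_camera("wrist");np.savez("wrist2.npz",im=im,d=d,pos=s['tool_pos'],ori=s['orientation'],**p)
cv2.imwrite("pics/d.png",cv2.resize(im,(800,600),interpolation=cv2.INTER_CUBIC)[:,:,::-1])
C=cloud(p,d);im=im.astype(int);sat=im.max(2)-im.min(2)
near=np.hypot(C[...,0]-.53,C[...,1]-.2)<.05
m=near&(C[...,2]>.103)&(C[...,2]<.113);print("grip",m.sum(),rect(C[m]),np.median(C[m],0))
m=near&(C[...,2]>.014)&(C[...,2]<.024)&(sat<40);print("foot",m.sum(),rect(C[m]))
m=(C[...,2]>.047)&(C[...,2]<.062)&(sat<40)&(abs(C[...,1])<.2);print("cover",m.sum(),m.sum() and rect(C[m]))
```

```text
2.6 [0.5289393  0.2032413  0.37592393] [-5.61175518e-02  3.14085974e+00 -1.43156000e-04] 0.06514910610760542
grip 893 (array([529.4, 200.9]), array([25.7, 25.8]), 2.59) [0.52858208 0.20106703 0.10741464]
foot 430 (array([512.6, 200.6]), array([19.9, 26.2]), 89.85)
cover 4430 (array([575.5,  67.4]), array([267.8, 105.1]), 75.88)
```

View pics/d.png

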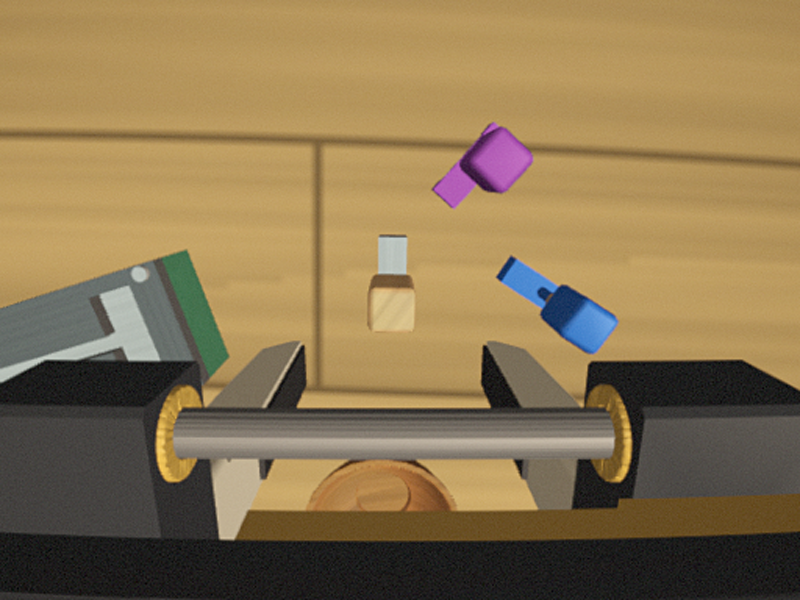

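The grip is at (391,303), aligned with the tool, and the look-alikes are clear of the finger paths. I'll descend and grasp.

servo_tool:
  increments:
    - {"slide": [0, -1, 30], "dr": [0, 0, 0], "jaw": 0.3}
    - {"slide": [-1, -2, 70], "dr": [0, 0, 0], "jaw": 0.3}
    - {"slide": [-1, -2, 105], "dr": [0, 0, 0], "jaw": 0.3}
    - {"slide": [-1, -2, 121], "dr": [0, 0, 0], "jaw": 0.3}
    - {"slide": [-1, -2, 121], "dr": [0, 0, 0], "jaw": 0.5}
    - {"slide": [-1, -2, 121], "dr": [0, 0, 0], "jaw": 1}
    - {"slide": [-1, -2, 121], "dr": [0, 0, 0], "jaw": 1}
    - {"slide": [-1, -2, 121], "dr": [0, 0, 0], "jaw": 1}
    - {"slide": [-1, -2, 121], "dr": [0, 0, 0], "jaw": 1}
    - {"slide": [-1, -2, 121], "dr": [0, 0, 0], "jaw": 1}
    - {"slide": [-1, -2, 121], "dr": [0, 0, 0], "jaw": 1}
  force: 25

```text
t: 3.75
tool_pos: [0.5317, 0.2001, 0.2555]
orientation: [-0.052, 3.14, 0.001]
force: [0.4, 1.0, 2.1]
opening: 0.0256
gripper_force: 25.0
```

servo_tool:
  increments:
    - {"slide": [0, 0, -20], "dr": [0, 0, 0], "jaw": 1}
    - {"slide": [0, 0, -50], "dr": [0, 0, 0], "jaw": 1}
    - {"slide": [0, 0, -80], "dr": [0, 0, 0], "jaw": 1}
    - {"slide": [-3, -18, -85], "dr": [0, 0, -0.03], "jaw": 1}
    - {"slide": [-9, -48, -85], "dr": [0, 0, -0.08], "jaw": 1}
    - {"slide": [-15, -80, -85], "dr": [0, 0, -0.13], "jaw": 1}
    - {"slide": [-21, -112, -85], "dr": [0, 0, -0.18], "jaw": 1}
    - {"slide": [-27, -144, -85], "dr": [0, 0, -0.23], "jaw": 1}
    - {"slide": [-31, -166, -80], "dr": [0, 0, -0.27], "jaw": 1}
    - {"slide": [-33, -176, -75], "dr": [0, 0, -0.287], "jaw": 1}
    - {"slide": [-33, -176, -75], "dr": [0, 0, -0.287], "jaw": 1}
    - {"slide": [-33, -176, -75], "dr": [0, 0, -0.287], "jaw": 1}

```text
t: 4.95
tool_pos: [0.5699, 0.0253, 0.3293]
orientation: [0.499, -3.101, -0.001]
force: [-0.4, 0.5, -1.1]
opening: 0.0259
gripper_force: 25.0
```

Run:
```python
from plant import *
from fit import *
s=read_state();print(s['t'],s['tool_pos'],s['orientation'],s['opening'],s['force'])
a=[]
for n in("wrist","side","scene"):
    p=camera_params(n);im,d=read_camera(n);np.savez(n+"3.npz",im=im,d=d,pos=s['tool_pos'],ori=s['orientation'],**p);a.append(im)
cv2.imwrite("pics/e.png",cv2.resize(a[0],(800,600),interpolation=cv2.INTER_CUBIC)[:,:,::-1])
q=[cv2.resize(a[1][120:260,180:320],(400,400),interpolation=3),cv2.resize(a[2][100:240,200:340],(400,400),interpolation=3)]
cv2.imwrite("pics/f.png",np.hstack(q)[:,:,::-1])
```

```text
4.95 [0.56987736 0.02525289 0.32933339] [ 4.98878516e-01 -3.10062859e+00 -8.86274868e-04] 0.0259408835923902 [-0.42430839  0.49777451 -1.07459918]
```

View pics/e.png

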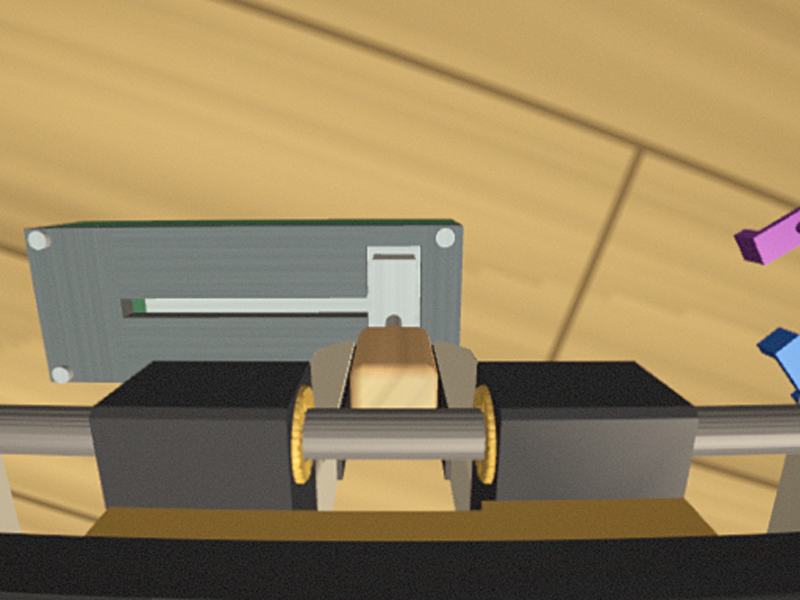

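View pics/f.png

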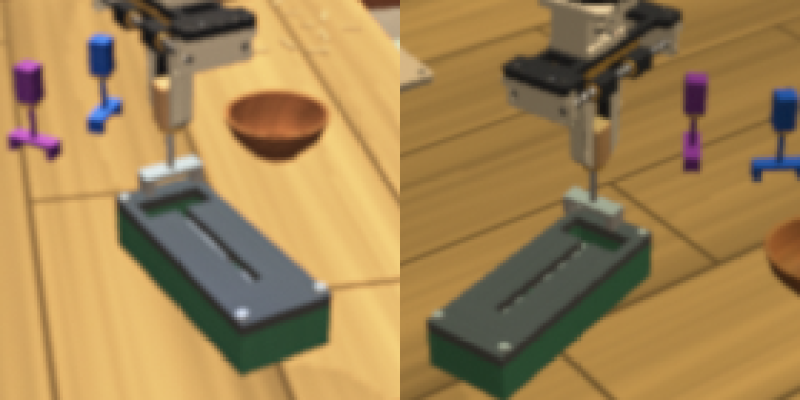

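The wrist view shows the cover (25–462, 220–380), the slot level at row ~307, and the foot bar end (368–420, 247–320) over the window. The side and scene views show the foot just above the window. I'll measure foot against track from the depth.

Run:
```python
from fit import *
f=dict(np.load("wrist3.npz"));C=cloud(f,f['d']);v,u=np.mgrid[:384,:512];im=f['im'].astype(int)
T=R.from_rotvec(f['ori']).as_matrix();print("tool x deg",np.degrees(np.arctan2(T[1,0],T[0,0])), "tilt",T[:,2])
m=(C[...,2]>.085)&(C[...,2]<.1)&(v<225)&(f['d']>.1)&(u>200)&(u<300);P=C[m];print("foot",m.sum(),np.median(P[:,2]),rect(P))
L=((P-f['pos'])@T)*1000;print("foot tool x",np.percentile(L[:,0],[1,99]),"y",np.percentile(L[:,1],[2,50,98]),"z",np.median(L[:,2]))
for lo in(15,20,25):
    k=(L[:,0]>lo)&(L[:,0]<lo+4);print(lo,L[k,1].min(),L[k,1].max())
m=(C[...,2]>.049)&(C[...,2]<.06)&(v<245)&(f['d']>.1)&(u<310);P=C[m];L=((P-f['pos'])@T)*1000
print("cover",m.sum(),np.median(P[:,2]),"y",np.percentile(L[:,1],[.2,99.8]),"xmax",np.percentile(L[:,0],[98,99.8]))
far=[]
for a in range(-180,10,20):
    k=(L[:,1]>a)&(L[:,1]<a+20);far.append((a+10,np.percentile(L[k,0],99)));
far=np.array(far);print(far.round(1));print("edge slope",np.polyfit(far[1:-1,0],far[1:-1,1],1))
# slot: pixels bright inside cover; use slot edges
g=im.sum(2)
def tl(uv,h): return ((plane(f,uv,h)-f['pos'])@T)*1000
for c in(110,140,170,200,220):
    col=g[170:230,c].astype(float);d=np.diff(col);a=170+np.argmax(d)+.5;b=170+np.argmin(d)+.5
    print(c,a,b,tl([(c,a)],.054)[0].round(1),tl([(c,b)],.054)[0].round(1), [int(x) for x in g[184:206,c]])
```

```text
tool x deg -161.71933640358216 tilt [-1.16247282e-03  3.84636961e-04 -9.99999250e-01]
foot 1190 0.09231378858996878 (array([553.9,  19.6]), array([32.2, 20.1]), 17.9)
foot tool x [ 1.18229205 32.61056083] y [-10.40049749  -0.59925994   9.21361274] z 237.03384413700167
15 -10.433435602347707 9.287089175177359
20 -10.400177050543315 9.168051170270385
25 -10.331433518187703 9.142896156815565
cover 19432 0.05382271974636045 y [-203.09905586   36.13411483] xmax [43.95190001 44.85539249]
[[-170.    44.3]
 [-150.    44.4]
 [-130.    44.3]
 [-110.    44.2]
 [ -90.    44.9]
 [ -70.    44.8]
 [ -50.    44.8]
 [ -30.    44.7]
 [ -10.    44.7]
 [  10.    44.7]]
edge slope [3.66100099e-03 4.48739322e+01]
110 190.5 199.5 [   5.3 -123.3  275.2] [  -2.8 -124.2  275.2] [363, 354, 358, 370, 343, 349, 385, 635, 633, 615, 615, 602, 604, 619, 646, 568, 232, 125, 181, 286, 370, 372]
140 190.5 199.5 [  5.2 -96.9 275.3] [ -2.8 -97.6 275.3] [372, 355, 362, 363, 362, 348, 384, 624, 634, 609, 605, 604, 599, 620, 646, 579, 244, 128, 167, 324, 384, 366]
170 190.5 199.5 [  5.2 -70.8 275.3] [ -2.8 -71.3 275.3] [367, 363, 372, 368, 363, 343, 385, 625, 622, 606, 600, 603, 606, 610, 639, 569, 262, 131, 173, 323, 383, 384]
200 190.5 199.5 [  5.1 -44.9 275.3] [ -2.9 -45.2 275.3] [368, 364, 371, 373, 367, 360, 380, 611, 618, 599, 599, 607, 613, 613, 627, 570, 266, 124, 176, 317, 364, 386]
220 190.5 199.5 [  5.1 -27.7 275.3] [ -2.9 -27.9 275.3] [373, 374, 373, 383, 369, 357, 440, 613, 612, 598, 594, 594, 608, 612, 627, 472, 223, 145, 180, 323, 371, 382]
```

servo_tool:
  increments:
    - {"slide": [-1, 0, 0], "dr": [0, 0, 0], "jaw": 1}
    - {"slide": [-2.5, 0, 0], "dr": [0, 0, 0], "jaw": 1}
    - {"slide": [-2.5, 0, 5], "dr": [0, 0, 0], "jaw": 1}
    - {"slide": [-2.5, 0, 12], "dr": [0, 0, 0], "jaw": 1}
    - {"slide": [-2.5, 0, 18], "dr": [0, 0, 0], "jaw": 1}
    - {"slide": [-2.5, 0, 24], "dr": [0, 0, 0], "jaw": 1}
    - {"slide": [-2.5, 0, 30], "dr": [0, 0, 0], "jaw": 1}
    - {"slide": [-2.5, 0, 30], "dr": [0, 0, 0], "jaw": 1}

```text
t: 5.9
tool_pos: [0.572, 0.0259, 0.2983]
orientation: [0.5, -3.099, -0.001]
force: [-0.8, 0.7, -2.7]
opening: 0.0261
gripper_force: 25.0
```

servo_tool:
  increments:
    - {"slide": [0, 0, 5], "dr": [0, 0, 0], "jaw": 1}
    - {"slide": [0, 0, 10], "dr": [0, 0, 0], "jaw": 1}
    - {"slide": [0, 0, 15], "dr": [0, 0, 0], "jaw": 1}
    - {"slide": [0, 0, 19], "dr": [0, 0, 0], "jaw": 1}
    - {"slide": [0, 0, 22], "dr": [0, 0, 0], "jaw": 1}
    - {"slide": [0, 0, 24], "dr": [0, 0, 0], "jaw": 1}
    - {"slide": [0, 0, 26], "dr": [0, 0, 0], "jaw": 1}
    - {"slide": [0, 0, 26], "dr": [0, 0, 0], "jaw": 1}

```text
t: 6.7
tool_pos: [0.5726, 0.0259, 0.274]
orientation: [-0.501, 3.101, -0.0]
force: [-2.2, 0.2, 2.3]
opening: 0.0257
gripper_force: 25.0
```

servo_tool:
  increments:
    - {"slide": [0, 0, 2], "dr": [0, 0, 0], "jaw": 1}
    - {"slide": [0, 0, 4], "dr": [0, 0, 0], "jaw": 1}
    - {"slide": [0, 0, 6], "dr": [0, 0, 0], "jaw": 1}
    - {"slide": [0, 0, 6], "dr": [0, 0, 0], "jaw": 1}
    - {"slide": [0, 0, 6], "dr": [0, 0, 0], "jaw": 1}

```text
t: 7.2
tool_pos: [0.5728, 0.0259, 0.2683]
orientation: [-0.501, 3.101, -0.0]
force: [-2.0, 0.5, 6.2]
opening: 0.0259
gripper_force: 25.0
```

Run:
```python
from plant import *
from fit import *
s=read_state();print(s['t'],s['tool_pos'],s['orientation'],s['opening'],s['force'],s['wrist_torque'])
a=[]
for n in("wrist","side","scene"):
    p=camera_params(n);im,d=read_camera(n);np.savez(n+"4.npz",im=im,d=d,pos=s['tool_pos'],ori=s['orientation'],**p);a.append(im)
q=[cv2.resize(a[1][150:260,200:310],(400,400),interpolation=3),cv2.resize(a[2][130:240,200:310],(400,400),interpolation=3)]
cv2.imwrite("pics/g.png",np.hstack(q)[:,:,::-1])
```

```text
7.2 [0.57275956 0.02588204 0.26827981] [-5.00692383e-01  3.10051003e+00 -2.77522516e-04] 0.025905577671283826 [-2.01707293  0.49033655  6.19299309] [0.02186921 0.59488514 0.00193978]
```

View pics/g.png

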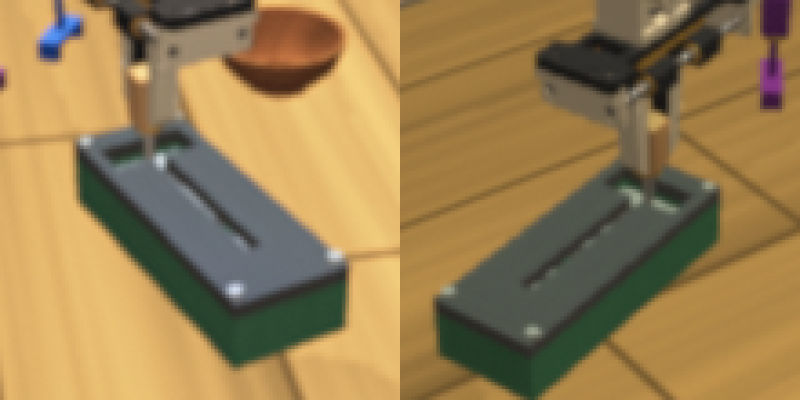

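The foot is inside the window on the rails, with about 8 N on the spring. I'll start the slide and check that the shank enters the slot.

servo_tool:
  increments:
    - {"slide": [0, -2, 0], "dr": [0, 0, 0], "jaw": 1}
    - {"slide": [0, -5, 0], "dr": [0, 0, 0], "jaw": 1}
    - {"slide": [0, -8, 0], "dr": [0, 0, 0], "jaw": 1}
    - {"slide": [0, -11, 0], "dr": [0, 0, 0], "jaw": 1}
    - {"slide": [0, -14, 0], "dr": [0, 0, 0], "jaw": 1}
    - {"slide": [0, -17, 0], "dr": [0, 0, 0], "jaw": 1}
    - {"slide": [0, -20, 0], "dr": [0, 0, 0], "jaw": 1}

```text
t: 8.05
tool_pos: [0.5793, 0.0073, 0.2685]
orientation: [-0.501, 3.1, 0.001]
force: [-1.7, 3.0, 5.2]
opening: 0.0258
gripper_force: 25.0
```

servo_tool:
  increments:
    - {"slide": [0, -4, 0], "dr": [0, 0, 0], "jaw": 1}
    - {"slide": [0, -8, 0], "dr": [0, 0, 0], "jaw": 1}
    - {"slide": [0, -12, 0], "dr": [0, 0, 0], "jaw": 1}
    - {"slide": [0, -16, 0], "dr": [0, 0, 0], "jaw": 1}
    - {"slide": [0, -20, 0], "dr": [0, 0, 0], "jaw": 1}
    - {"slide": [0, -24, 0], "dr": [0, 0, 0], "jaw": 1}
    - {"slide": [0, -28, 0], "dr": [0, 0, 0], "jaw": 1}
    - {"slide": [0, -32, 0], "dr": [0, 0, 0], "jaw": 1}
    - {"slide": [0, -35, 0], "dr": [0, 0, 0], "jaw": 1}
    - {"slide": [0, -37, 0], "dr": [0, 0, 0], "jaw": 1}

```text
t: 9.05
tool_pos: [0.591, -0.028, 0.2685]
orientation: [-0.501, 3.1, 0.001]
force: [0.2, 3.2, 5.9]
opening: 0.026
gripper_force: 25.0
```

```bash
cat > y.py <<'E'
from plant import *
from h import *
s=read_state();c=np.array([.5959,-.0536]);a=np.radians(18.35);x=np.array([np.cos(a),np.sin(a)]);y=np.array([-x[1],x[0]])
p=s['tool_pos'];d=p[:2]-c;F=s['force'][:2];print(round(s['t'],2),"track xy mm",d@x*1e3,d@y*1e3,"z",p[2],"F track",F@x,F@y,s['force'][2],"tq",s['wrist_torque'])
E
python3 y.py
```

```text
9.05 track xy mm 3.380162616591408 25.835710930587503 z 0.26849217533850955 F track 1.1738369334189824 2.963245798527053 5.91425757848344 tq [0.76218221 0.37281905 0.03203446]
```

servo_tool:
  increments:
    - {"slide": [0, -2, 0], "dr": [0, 0, 0], "jaw": 1}
    - {"slide": [0, -4, 0], "dr": [0, 0, 0], "jaw": 1}
    - {"slide": [0, -5, 0], "dr": [0, 0, 0], "jaw": 1}
    - {"slide": [0, -6, 0], "dr": [0, 0, 0], "jaw": 1}
    - {"slide": [0, -6, 0], "dr": [0, 0, 0], "jaw": 1}

```text
t: 9.55
tool_pos: [0.5928, -0.0336, 0.2685]
orientation: [-0.501, 3.1, 0.001]
force: [-0.9, 1.8, 6.4]
opening: 0.0256
gripper_force: 25.0
```

servo_tool:
  increments:
    - {"slide": [0, -1, 0], "dr": [0, 0, 0], "jaw": 1}
    - {"slide": [0, -2, 0], "dr": [0, 0, 0], "jaw": 1}
    - {"slide": [0, -3, 0], "dr": [0, 0, 0], "jaw": 1}
    - {"slide": [0, -4, 0], "dr": [0, 0, 0], "jaw": 1}
    - {"slide": [0, -4, 0], "dr": [0, 0, 0], "jaw": 1}

```text
t: 10.05
tool_pos: [0.5941, -0.0373, 0.2685]
orientation: [-0.501, 3.1, 0.001]
force: [-0.4, 2.6, 6.3]
opening: 0.0261
gripper_force: 25.0
```

servo_tool:
  increments:
    - {"slide": [0, -1, 0], "dr": [0, 0, 0], "jaw": 1}
    - {"slide": [0, -2, 0], "dr": [0, 0, 0], "jaw": 1}
    - {"slide": [0, -3, 0], "dr": [0, 0, 0], "jaw": 1}
    - {"slide": [0, -4, 0], "dr": [0, 0, 0], "jaw": 1}
    - {"slide": [0, -4, 0], "dr": [0, 0, 0], "jaw": 1}

```text
t: 10.55
tool_pos: [0.5953, -0.0411, 0.2684]
orientation: [-0.501, 3.1, 0.001]
force: [-0.2, 3.3, 5.9]
opening: 0.0258
gripper_force: 25.0
```

servo_tool:
  increments:
    - {"slide": [0, -1, 0], "dr": [0, 0, 0], "jaw": 1}
    - {"slide": [0, -2, 0], "dr": [0, 0, 0], "jaw": 1}
    - {"slide": [0, -3, 0], "dr": [0, 0, 0], "jaw": 1}
    - {"slide": [0, -4, 0], "dr": [0, 0, 0], "jaw": 1}
    - {"slide": [0, -4, 0], "dr": [0, 0, 0], "jaw": 1}

```text
t: 11.05
tool_pos: [0.5959, -0.0455, 0.2671]
orientation: [0.5, -3.101, -0.0]
force: [-0.5, -0.3, -2.0]
opening: 0.0259
gripper_force: 25.0
```

The force fell from 6 N to −2 N, so the foot dropped. I'll follow it down to confirm.

servo_tool:
  increments:
    - {"slide": [0, 0, 2], "dr": [0, 0, 0], "jaw": 1}
    - {"slide": [0, 0, 4], "dr": [0, 0, 0], "jaw": 1}
    - {"slide": [0, 0, 6], "dr": [0, 0, 0], "jaw": 1}
    - {"slide": [0, 0, 6], "dr": [0, 0, 0], "jaw": 1}

```text
t: 11.45
tool_pos: [0.5961, -0.0454, 0.2618]
orientation: [-0.501, 3.101, -0.0]
force: [-2.6, -0.7, 4.0]
opening: 0.0255
gripper_force: 25.0
```

```bash
python3 y.py
```

```text
11.45 track xy mm 2.8115726945790733 7.707580628743199 z 0.2618155684769512 F track -2.6507827456878976 0.17526197370729701 3.9923174255339746 tq [-0.1539114   0.42510828 -0.03876132]
```

servo_tool:
  increments:
    - {"slide": [0, 0, -2], "dr": [0, 0, 0], "jaw": 1}
    - {"slide": [0, 0, -4], "dr": [0, 0, 0], "jaw": 1}
    - {"slide": [0, 0, -4], "dr": [0, 0, 0], "jaw": 1}
    - {"slide": [0, 0, -4], "dr": [0, 0, 0], "jaw": 0.6}
    - {"slide": [0, 0, -4], "dr": [0, 0, 0], "jaw": 0.5}
    - {"slide": [0, 0, -4], "dr": [0, 0, 0], "jaw": 0.4}
    - {"slide": [0, 0, -4], "dr": [0, 0, 0], "jaw": 0.3}
    - {"slide": [0, 0, -4], "dr": [0, 0, 0], "jaw": 0.3}

```text
t: 12.25
tool_pos: [0.5961, -0.0453, 0.2657]
orientation: [0.501, -3.101, -0.0]
force: [-0.0, 0.7, 0.1]
opening: 0.0611
gripper_force: 0.0
```

servo_tool:
  increments:
    - {"slide": [0, 0, -15], "dr": [0, 0, 0], "jaw": 0.3}
    - {"slide": [0, 0, -40], "dr": [0, 0, 0], "jaw": 0.3}
    - {"slide": [0, 0, -80], "dr": [0, 0, 0], "jaw": 0.3}
    - {"slide": [0, 0, -120], "dr": [0, 0, 0], "jaw": 0.3}
    - {"slide": [0, 0, -140], "dr": [0, 0, 0], "jaw": 0.3}
    - {"slide": [0, 0, -140], "dr": [0, 0, 0], "jaw": 0.3}

```text
t: 12.85
tool_pos: [0.597, -0.0454, 0.4119]
orientation: [-0.5, 3.093, -0.004]
force: [0.2, -0.5, -0.2]
opening: 0.0648
gripper_force: 0.0
```

Run:
```python
from plant import *
from fit import *
s=read_state();print(s['t'],s['tool_pos'],s['opening'],s['force'])
p=camera_params("wrist");w,d=read_camera("wrist");C=cloud(p,d)
m=(np.hypot(C[...,0]-.595,C[...,1]+.045)<.03)&(C[...,2]>.09)&(C[...,2]<.14);print("grip",m.sum(),np.median(C[m],0),np.percentile(C[m][:,2],[50,90]))
top=C[m];top=top[top[:,2]>np.percentile(top[:,2],60)-.004];print(rect(top))
A=[w]+[read_camera(n)[0] for n in("side","scene")]
q=[A[0][100:300,150:350],A[1][140:260,195:315],A[2][130:250,195:315]]
cv2.imwrite("pics/i.png",np.hstack([cv2.resize(x,(266,400),interpolation=3) if 0 else cv2.resize(x,(266,266),interpolation=3) for x in q])[:,:,::-1])
```

```text
12.85 [ 0.59703793 -0.04542012  0.41193427] 0.06484392960309261 [ 0.17565685 -0.46204344 -0.1778157 ]
grip 836 [ 0.59134464 -0.04732566  0.11725708] [0.11725708 0.11837362]
(array([593.4, -46.6]), array([24.6, 25.2]), 18.22)
```

View pics/i.png

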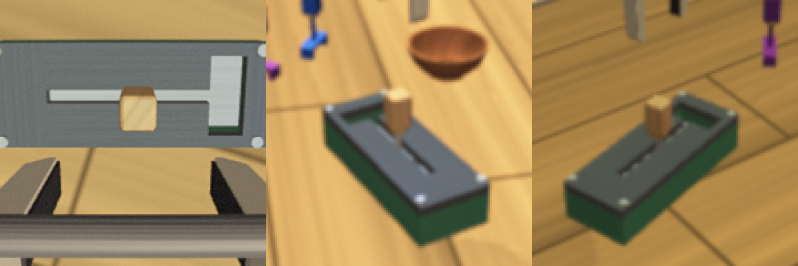

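The stop stands upright in the slot. Its grip top measures 0.117–0.118 m, which matches 10 + 108 mm, so it is fully down in the notch. The gripper is clear.

```bash
python3 -c "from plant import *;print(close_job())"
```

```text
the job is handed in; nothing more can be done
None
```

The length stop stands upright and fully down in the hidden notch, let go with the gripper clear. The pressing and sliding readings stayed under about 8 N, and the job was handed in at about 13 s.

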